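Close the lapped doors of the reagent cabinet

ROBOT

A 6-joint arm with a two-finger parallel gripper is mounted at the origin on the work surface. World frame = base frame: x ahead of the robot, y to its left, z up, the work surface at z = 0. Lengths are in m, angles in rad, forces in N, time in s.
With the tool pointing down it reaches from about 0.35 to 0.975 m from the base axis. Payload 4.9 kg.
Tool frame: the origin (TCP) lies midway between the tips of the shut fingers; the grasp point (between the pads) lies behind it (manip.grasp_offset is the y of the grasp point in the tool frame, in m); y points along the fingers, z is the direction in which the jaws open and shut, and the axes are right-handed (so a half turn about y gives the same grasp; the last joint's range is limited). The gripper opens to 85 mm and grips with 20 to 120 N. Pads are 22 mm wide; open, the fingers measure 114 mm over their backs; the gripper's body (76 mm by 85 mm) begins 54 mm behind the grasp point. The pads swing forward as they close: fully open they stand 13 mm farther back than shut.
Start: joints at [1.129, 0.053, 1.613, -0, 1.476, -0.119], TCP at [0.198, 0.593, 0.231] pointing down, gripper open.
Joint ranges: [-3.01, 3.01], [-1.01, 2.22], [0.06, 2.58], [-1.02, 4.17], [0.09, 2.62], [-3.14, 3.14]. Speed limits (rad/s): [2.57, 2.57, 3.14, 3.14, 3.14, 3.14].

INTERFACE

Orientations are given as a unit quaternion [w, x, y, z].
In Python, from plant import manip gives the robot as it stands. The module is installed in compiled form; this text tells all that it offers.
- The arm moves only by the shell command python3 -m jog 'ROWS'. ROWS is a JSON object of lists of equal length, an entry for each row: "offset": the shift along the world's x, y, z in units of 50 mm (1.0 is 50 mm), a list of three; "angular": the turn, a rotation vector about the world's x, y, z in units of 6 degrees (1.0 is 6 degrees), a list of three; "jaw": the finger opening in mm, from 0 to 85.4. In form: {"offset": [[tx, ty, tz], ...], "angular": [[ax, ay, az], ...], "jaw": [jaw, ...]}. A call has 1 to 12 rows; each row shifts and turns the commanded pose from where the row before left it; what a row does not reach is not made up. A row lasts 1/10 s, in which the tool goes at most 50 mm and 8.59 degrees, less where a joint would pass 70% of its speed; a pose out of reach is approached as far as the arm can. A call is refused whole if a number of a shift passes 1 or a number of a turn 1, either way. A call with a gripper value outside its range is refused whole. The fingers move at their own pace and stop on an object; the grip force is fixed at half the most. Time passes only in rows, so rows that do not move let the fingers close. It gives the time, the measured TCP pose, the force and the opening at its end, in the units of the state.
- manip.state(): the state, without advancing time (a new reading comes with each control period).
- manip.grab_frame(name): name is "scene" or "top" or "wrist"; returns the picture (420x560x3 uint8, blue, green, red); there is no depth.
- manip.camera_model(name): a dict with "fx", "fy", "cx", "cy" (pixels), "k1" (the pictures are not rectified: a ray, as slopes to the right and down, at radius r is drawn at 1 + k1 r^2 times it, then the intrinsics apply), "rvec" (rotation vector, rad) and "tvec" (3), from world to camera coordinates, as OpenCV has them; the wrist camera has in their place "mount" (4x4, takes a point from camera to tool coordinates, whose origin is the TCP and whose axes are the tool frame's). Camera axes: x right, y down, z forward; pixel columns grow to the right and rows downward; lengths in m; the calibration is good to about 2 mm. A picture is of the moment at which its call begins: read the wrist's pose just before it. camera_model takes no time and is no camera call.
- manip.job_done(): hands the job in, once; it reports no verdict.
The state is a dict: "time": time; "joint_pos": joint angles; "joint_vel": joint speeds; "joint_efforts": joint torques, N m; "tool_pos": TCP position; "tool_rot": TCP orientation; "contact_force": force on the tool from outside, world axes, zero at the start; "ft_torque": the same for the moment, N m; "gripper_width": opening from 0.0 (shut) to 1.0 (fully open).
Only numpy, scipy, OpenCV 4.12 (cv2) and the standard library are available. Lean on these libraries where they do the work, as an engineer would, in place of code of your own. Each camera call takes 0.05 s, during which the arm holds its last target.

TASK

Close up the small grey reagent cabinet on the bench: push the rebated door fully shut first, while the flanged door still stands open, and then push the flanged door fully shut over it, so that its flange laps the rebated door's edge. Ease the doors shut without slamming them, and leave the beaker and the petri dish standing where they are.

Things in the scene. Friction and masses are not known exactly. Their poses are not given: they have to be found in the camera images.
- cabinet: Small painted-steel bench cabinet, fixed to the bench, 140 mm deep (x), 250 mm wide (y), 220 mm high, brown bottles inside. Origin: centre of its underside, on the bench. Its -x axis points out of the open front (roughly towards the robot), +y to the left as seen from the robot, z up. Two upright grey doors, hinged on its outer front edges, open outwards and stay where they are left.
- rebated_door (a joint): Hinge of the right-hand door (cabinet's -y side). 0 = shut, grows as it opens, rad; limit 1.9; starts 0.8 to 1.45. Opening turns it anticlockwise seen from above. The door is 15 mm thick for 108 mm from the hinge, then a 28 mm wide, 7 mm thick tongue continues its inner face: the edge is stepped back on the outside.
- flanged_door (a joint): Hinge of the left-hand door (cabinet's +y side). 0 = shut, grows as it opens, rad; limit 1.9; starts 0.8 to 1.45. Opening turns it clockwise seen from above. 15 mm thick for 111 mm from the hinge, then a 28 mm wide, 7 mm thick flange continues its outer face and laps in front of the other door's tongue. Shut first, it bars the other door, which then stays about 0.13 rad ajar.
- rebated_door_hinge (a point): On the rebated door's hinge line, in the plane of the cabinet's front opening, at the doors' top edge (220 mm above the bench; the doors reach down to 6 mm). Axes as the cabinet's. The door's inner face passes through the hinge line at every angle; its outer face is 15 mm farther out.
- flanged_door_hinge (a point): The same point for the flanged door, 250 mm to the left (cabinet's +y) of the other hinge.
- rebated_door_edge (a point): Top of the free edge of the rebated door's tongue, outer side: 136 mm from the hinge along the door, 7 mm out from the inner face. On the door's outside a steel bar pull stands 26 mm out, 85 mm from the hinge, 56 to 124 mm above the bench; above it the face is bare and about 1 N there moves the door.
- flanged_door_edge (a point): Top of the free edge of the flanged door's flange, outer side: 139 mm from the hinge along the door, 15 mm out from the inner face. On the door's outside a steel bar pull stands 26 mm out, 88 mm from the hinge, 56 to 124 mm above the bench; above it the face is bare and about 1 N there moves the door.
- beaker: Glass beaker, 84 mm across, 110 mm high, standing on the bench to the left of the cabinet; origin at the centre of its underside. Not to be disturbed.
- petri_dish: Flat round glass dish, 92 mm across, 18 mm high, on the bench in front of the cabinet and to its right, beside the right-hand door's swing; origin at the centre of its underside. Not to be disturbed.

How it is judged:
On the way, in this order (a step that is already met when the one before it is completed fails the run):
1. the rebated door is shut while the flanged door still stands open (value of joint rebated_door below 0.05 rad and value of joint flanged_door above 0.2 rad), for 0.2 s.
2. the flanged door is shut over the shut rebated door (value of joint each of rebated_door, flanged_door below 0.05 rad), for 0.2 s.
At the end, for the whole second after the job is handed in: Both doors are shut (each within 0.05 rad, about 6 mm at its free edge) and at rest, with the flange lapping the rebated door's tongue; beaker and petri dish stand upright within 30 mm of where they were (all of step 2 and velocity of joint rebated_door between -0.05 and 0.05 rad/s and velocity of joint flanged_door between -0.05 and 0.05 rad/s and distance of each of beaker, petri_dish from where it was at the start of the episode below 0.03 m and angle between each of beaker, petri_dish's own z axis and vertical below 0.2 rad); the robot touches nothing.
It fails at once if the beaker is knocked more than 30 mm away or tipped over (distance of beaker from where it was at the start of the episode above 0.03 m or angle between beaker's own z axis and vertical above 0.5 rad).
It fails at once if the petri dish is knocked more than 30 mm away or tipped over (distance of petri_dish from where it was at the start of the episode above 0.03 m or angle between petri_dish's own z axis and vertical above 0.5 rad).
It fails at once if a door is slammed (swings shut faster than 4 rad/s, about half a metre a second at its edge) (velocity of joint any of rebated_door, flanged_door below -4 rad/s).
It also fails if it takes over 45 s, if anything falls off the work surface, if the arm or the gripper's body presses on something with over 40 N, if the wrist force passes 120 N, or if a joint passes its speed limit or range.

## Working session

There is one attempt and no reset: what is moved stays moved. The work goes in short steps, Python scripts to look and compute and a shell command to move; the robot and the scene stay as the last step left them, time stands still between calls to the robot, and variables do not carry over. Pictures are saved under pics/ and viewed, and the job is handed in when it is done.

```bash
mkdir -p pics; ls; python3 - <<'E'
from plant import manip
import cv2
s=manip.state(); print(s)
for n in("scene","top"):
    cv2.imwrite(f"pics/{n}0.png",manip.grab_frame(n)); print(n,manip.camera_model(n))
print(manip.camera_model("wrist"),manip.grasp_offset)
E
```

```text
pics
{'time': 0.0, 'joint_pos': array([ 1.12899254e+00,  5.33589517e-02,  1.61428011e+00,  6.90471715e-06,
        1.47595384e+00, -1.19019926e-01]), 'joint_vel': array([-8.53114788e-04, -4.02268179e-04,  1.51395797e-03, -3.81169481e-05,
       -1.79164696e-05,  1.69351330e-04]), 'joint_efforts': array([-8.65181737e-04, -3.93684196e+01, -3.70174563e+01, -2.20606521e-04,
        6.90620931e-03, -1.85398108e-06]), 'tool_pos': array([0.19800439, 0.59216938, 0.23006999]), 'tool_rot': array([-0.69723834,  0.69859613, -0.11382477,  0.11342867]), 'contact_force': array([0.90359554, 0.28150657, 0.14554092]), 'ft_torque': array([ 0.01439011,  0.00157256, -0.03765211]), 'gripper_width': 0.9985834280731629}
scene {'fx': 537.5719212814556, 'fy': 537.5719212814556, 'cx': 274.5251201966724, 'cy': 206.02460174045504, 'k1': -0.12245009683533493, 'rvec': array([ 2.43866504, -1.35033374,  0.25010922]), 'tvec': array([-0.37630787,  0.52921974,  1.198433  ])}
top {'fx': 383.7406039472238, 'fy': 383.7406039472238, 'cx': 282.5507043266333, 'cy': 206.8791362970165, 'k1': -0.09648950776400453, 'rvec': array([ 2.12067686, -2.18562981,  0.04887449]), 'tvec': array([-0.01522389,  0.61851486,  0.88746806])}
{'fx': 308.97315493501054, 'fy': 308.97315493501054, 'cx': 277.4054784333128, 'cy': 210.73910966395084, 'k1': -0.004743724251090317, 'mount': array([[ 8.59360761e-04,  9.47266648e-01,  3.20445251e-01,
        -8.23863847e-02],
       [ 1.29136785e-03, -3.20446153e-01,  9.47265852e-01,
        -1.43111123e-01],
       [ 9.99998797e-01, -4.00230408e-04, -1.49864855e-03,
         7.78583976e-05],
       [ 0.00000000e+00,  0.00000000e+00,  0.00000000e+00,
         1.00000000e+00]])} -0.0187
```

View pics/scene0.png

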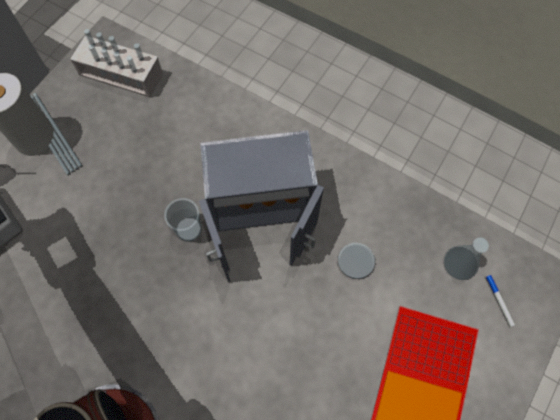

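View pics/top0.png

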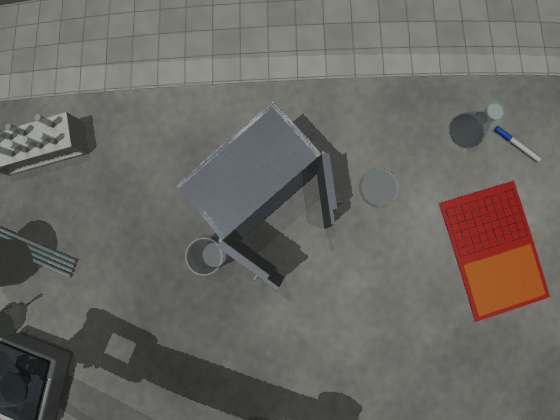

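The cabinet's top spans about (180–322, 103–237) in the top view. The left door runs from (222,237) to (282,288) and the right door from (322,155) to (333,227). The beaker is at (205,256) and the dish at (379,187). I'll enlarge the crops for closer readings.

```bash
python3 - <<'E'
import cv2
a=cv2.imread("pics/top0.png")[90:300,165:415]; cv2.imwrite("pics/top0c.png",cv2.resize(a,None,fx=3.2,fy=2.857*1.0,interpolation=cv2.INTER_CUBIC) if 0 else cv2.resize(a[:187],None,fx=3.2,fy=3.2,interpolation=cv2.INTER_CUBIC))
a=cv2.imread("pics/top0.png")[140:300,180:400]; cv2.imwrite("pics/top0d.png",cv2.convertScaleAbs(cv2.resize(a,None,fx=3.6,fy=3.6,interpolation=cv2.INTER_CUBIC),alpha=1.6))
a=cv2.imread("pics/scene0.png")[125:285,160:380]; cv2.imwrite("pics/scene0d.png",cv2.convertScaleAbs(cv2.resize(a,None,fx=3.6,fy=3.6,interpolation=cv2.INTER_CUBIC),alpha=1.6))
E
```

```text
(no output)
```

View pics/top0d.png

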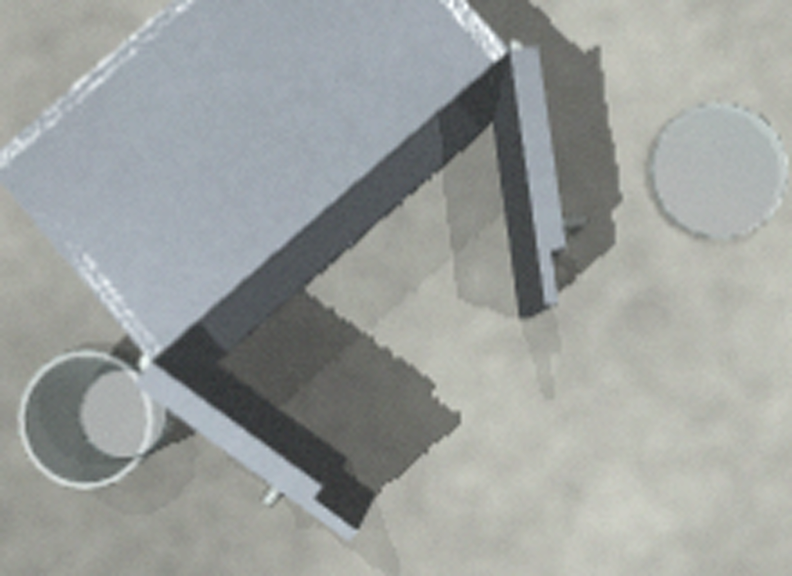

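View pics/scene0d.png

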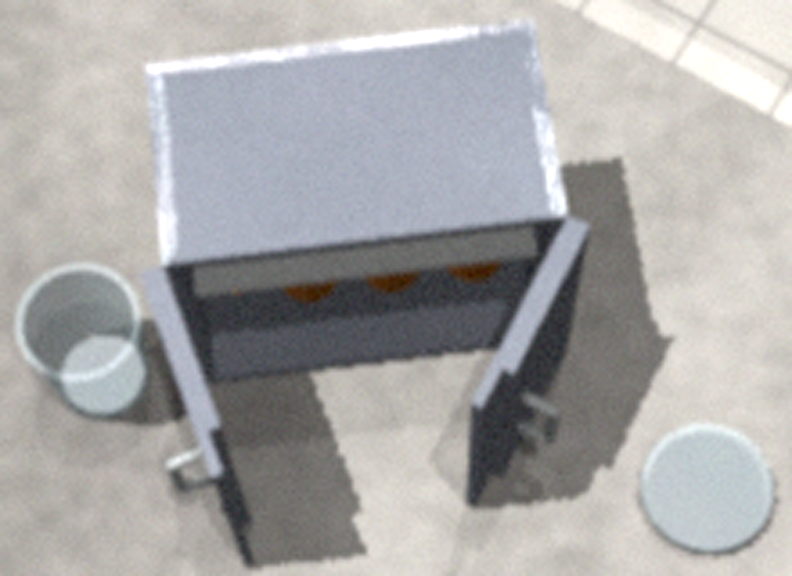

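```bash
cat > h.py <<'E'
import numpy as np, cv2
from plant import manip
def ray(cam,px):
    m=manip.camera_model(cam)
    K=np.array([[m['fx'],0,m['cx']],[0,m['fy'],m['cy']],[0,0,1]])
    n=cv2.undistortPoints(np.array([[px]],float),K,np.array([m['k1'],0,0,0,0.]))[0,0]
    R=cv2.Rodrigues(m['rvec'])[0]; t=m['tvec']
    return -R.T@t, R.T@np.array([n[0],n[1],1])
def atz(cam,px,z):
    o,d=ray(cam,px); return o+d*(z-o[2])/d[2]
def proj(cam,P):
    m=manip.camera_model(cam)
    K=np.array([[m['fx'],0,m['cx']],[0,m['fy'],m['cy']],[0,0,1]])
    return cv2.projectPoints(np.array(P,float).reshape(-1,3),m['rvec'],m['tvec'],K,np.array([m['k1'],0,0,0,0.]))[0][:,0]
E
python3 - <<'E'
from h import *
T=lambda x,y:(x/3.6+180,y/3.6+140)
S=lambda x,y:(x/3.6+160,y/3.6+125)
pts={'Lh':((157,360),(163,265)),'Rh':((510,52),(566,217)),'Ltip_out':((352,537),None),'Lstep_in':((320,487),(217,430)),'Rtip_out':((556,303),(490,400)),'Rstep_out':((563,248),(513,371)),'Rh_out':((540,48),(585,228)),'Lh_out':((142,371),(147,273)),'RtipIn':((545,305),(474,405))}
r={}
for k,(a,b) in pts.items():
    p=atz('top',T(*a),.22); r[k]=p
    q=atz('scene',S(*b),.22) if b else p*0
    print(k,p[:2].round(4),q[:2].round(4))
print('hinge dist',np.linalg.norm(r['Lh']-r['Rh']))
print('dish',atz('top',T(718,171),.018)[:2],atz('scene',S(707,487),.018)[:2])
print('beaker bottom',atz('top',T(118,414),0.003)[:2],atz('scene',S(104,374),.003)[:2], 'rim',atz('top',T(92,420),.11)[:2],atz('scene',S(78,324),.11)[:2])
E
```

```text
Lh [0.5411 0.0706] [0.5425 0.0738]
Rh [ 0.6977 -0.1195] [ 0.7001 -0.1187]
Ltip_out [ 0.4474 -0.0292] [ 0. -0.]
Lstep_in [ 0.4734 -0.0133] [ 0.4726 -0.014 ]
Rtip_out [ 0.5647 -0.1382] [ 0.5738 -0.1408]
Rstep_out [ 0.5931 -0.143 ] [ 0.5967 -0.1429]
Rh_out [ 0.6993 -0.1353] [ 0.6999 -0.1324]
Lh_out [0.5356 0.0786] [0.5329 0.0791]
RtipIn [ 0.5638 -0.1325] [ 0.5662 -0.1344]
hinge dist 0.24624878699089373
dish [ 0.65792367 -0.2681337 ] [ 0.6607979  -0.26984673]
beaker bottom [0.50706756 0.14176878] [0.5105189  0.13799276] rim [0.50695248 0.1331108 ] [0.50791279 0.13658758]
```

```bash
python3 -m jog '{"offset":[[0,0,0.7],[0,0,0.7],[0.45,-0.87,0],[0.45,-0.87,0],[0.45,-0.87,0],[0.45,-0.87,0],[0.45,-0.87,0],[0.45,-0.87,0],[0.45,-0.87,0],[0.45,-0.87,0],[0.45,-0.87,0],[0.45,-0.87,0]],"angular":[[0,0,0],[0,0,0],[0,0,0],[0,0,0],[0,0,0],[0,0,0],[0,0,0],[0,0,0],[0,0,0],[0,0,0],[0,0,0],[0,0,0]],"jaw":[0,0,0,0,0,0,0,0,0,0,0,0]}'
```

```text
time: 1.3
tool_pos: [0.4235, 0.1558, 0.301]
tool_rot: [0.698, -0.698, 0.114, -0.114]
contact_force: [0.5, 0.1, -0.4]
gripper_width: -0.001
```

```bash
python3 - <<'E'
from h import *
from scipy.optimize import least_squares
# fit params: Rh x,y, yaw, aR, aL  to pixel readings
T=lambda x,y:(x/3.6+180,y/3.6+140)
S=lambda x,y:(x/3.6+160,y/3.6+125)
u=lambda a:np.array([np.cos(a),np.sin(a)])
obs=[('Lh',(157,360),(163,265)),('Rh',(510,52),(566,217)),('Lto',(352,537),None),('Rto',(556,303),(490,400)),('Rso',(563,248),(513,371)),('Rho',(540,48),(585,228)),('Lho',(142,371),(147,273)),('Rti',(545,305),(474,405)),('Lsi',(320,487),(217,430))]
def pts(p):
    R=p[:2];y=p[2];ey=u(y+np.pi/2);L=R+.25*ey
    dR=u(y+np.pi/2+p[3]);nR=u(y+np.pi+p[3]);dL=u(y-np.pi/2-p[4]);nL=u(y+np.pi-p[4])
    return dict(Lh=L,Rh=R,Lto=L+.139*dL+.015*nL,Rto=R+.136*dR+.007*nR,Rso=R+.108*dR+.015*nR,Rho=R+.015*nR,Lho=L+.015*nL,Rti=R+.136*dR,Lsi=L+.111*dL+.008*nL)
def f(p):
    P=pts(p);r=[]
    for k,a,b in obs:
        X=[*P[k],.22]
        r+=list(proj('top',X)[0]-T(*a))
        if b: r+=list(proj('scene',X)[0]-S(*b))
    return np.array(r)
s=least_squares(f,[.6985,-.119,.688,1,1.33],loss='soft_l1');p=s.x;print(p.round(4),np.abs(f(p)).max().round(2),np.sqrt((f(p)**2).mean()).round(2))
P=pts(p);print({k:v.round(4) for k,v in P.items()})
R=p[:2];y=p[2];L=P['Lh']
J=np.deg2rad(71.5)
def sup(n): c=abs(n@u(J)); return .0145*c+.011*np.sqrt(1-c*c)
print("right");
for t in np.linspace(p[3],0,9):
    d=u(y+np.pi/2+t);n=u(y+np.pi+t);print(round(t,2),(R+.1*d+(.015+sup(n))*n).round(4))
print("left")
for t in np.linspace(p[4],0,9):
    d=u(y-np.pi/2-t);n=u(y+np.pi-t);print(round(t,2),(L+.1*d+(.015+sup(n))*n).round(4))
print(manip.state()['tool_pos'])
E
```

```text
[ 0.7005 -0.1205  0.685   0.9704  1.3036] 2.96 1.2
{'Lh': array([0.5423, 0.0731]), 'Rh': array([ 0.7005, -0.1205]), 'Lto': array([ 0.4495, -0.0314]), 'Rto': array([ 0.5656, -0.1389]), 'Rso': array([ 0.5941, -0.1445]), 'Rho': array([ 0.7017, -0.1354]), 'Lho': array([0.5301, 0.0818]), 'Rti': array([ 0.565, -0.132]), 'Lsi': array([ 0.4714, -0.0127])}
right
0.97 [ 0.6036 -0.1615]
0.85 [ 0.5994 -0.1488]
0.73 [ 0.5968 -0.1355]
0.61 [ 0.5961 -0.1217]
0.49 [ 0.5966 -0.1094]
0.36 [ 0.5981 -0.0978]
0.24 [ 0.6011 -0.0863]
0.12 [ 0.6056 -0.0749]
0.0 [ 0.6116 -0.064 ]
left
1.3 [0.4601 0.0089]
1.14 [ 0.4733 -0.0044]
0.98 [ 0.4882 -0.015 ]
0.81 [ 0.501  -0.0223]
0.65 [ 0.5153 -0.0278]
0.49 [ 0.5307 -0.0311]
0.33 [ 0.5469 -0.032 ]
0.16 [ 0.5635 -0.0301]
0.0 [ 0.5799 -0.0253]
[0.42349866 0.15580106 0.30099483]
```

The fit puts the right hinge at (0.7005, −0.1205), yaw at 0.685, the rebated door at about 0.97 rad and the flanged door at about 1.30 rad (rms 1.2 px, sizes consistent). Next I move to the right of the rebated door and go down beside it, 40 mm clear.

```bash
python3 -m jog '{"offset":[[0.46,-0.89,0],[0.46,-0.89,0],[0.46,-0.89,0],[0.46,-0.89,0],[0.46,-0.89,0],[0.46,-0.89,0],[0.46,-0.89,0],[0.46,-0.89,0],[0,0,-0.6],[0,0,-0.6],[0,0,-0.6],[0,0,-0.7]],"angular":[[0,0,0],[0,0,0],[0,0,0],[0,0,0],[0,0,0],[0,0,0],[0,0,0],[0,0,0],[0,0,0],[0,0,0],[0,0,0],[0,0,0]],"jaw":[0,0,0,0,0,0,0,0,0,0,0,0]}'
python3 - <<'E'
from h import *
s=manip.state();print(s['tool_pos'],s['contact_force'])
cv2.imwrite("pics/s1.png",manip.grab_frame("scene"));cv2.imwrite("pics/t1.png",cv2.resize(manip.grab_frame("top")[100:310,140:420],None,fx=2.8,fy=2.8))
E
```

```text
time: 2.5
tool_pos: [0.607, -0.1979, 0.1753]
tool_rot: [-0.698, 0.698, -0.114, 0.114]
contact_force: [-0.5, 0.2, -0.1]
gripper_width: -0.0
[ 0.60701083 -0.19791656  0.1752574 ] [-0.54832566  0.2024499  -0.09483516]
```

View pics/t1.png

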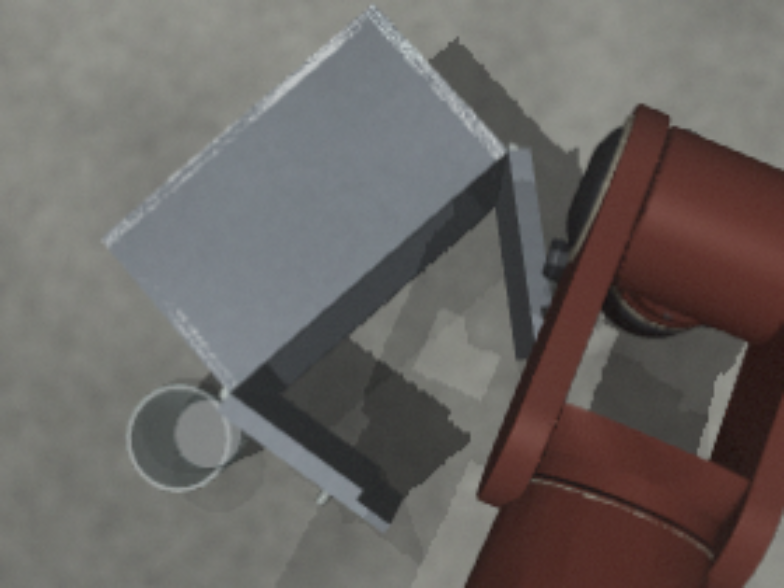

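View pics/s1.png

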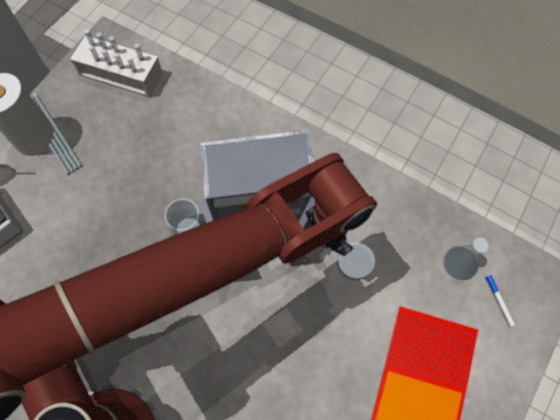

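The left door and cabinet are unmoved, and the fingers are beside the right door's outer face, near (560,260) in the crop. Now I push gently along the arc.

```bash
python3 -m jog '{"offset":[[-0.02,0.24,0],[-0.02,0.24,0],[-0.02,0.2,0],[-0.04,0.13,0],[-0.04,0.13,0],[-0.03,0.13,0],[-0.02,0.13,0],[-0.01,0.14,0],[0,0.14,0],[0,0.12,0],[0.01,0.12,0],[0.01,0.12,0]],"angular":[[0,0,0],[0,0,0],[0,0,0],[0,0,0],[0,0,0],[0,0,0],[0,0,0],[0,0,0],[0,0,0],[0,0,0],[0,0,0],[0,0,0]],"jaw":[0,0,0,0,0,0,0,0,0,0,0,0]}'
python3 - <<'E'
from h import *
s=manip.state();print(s['tool_pos'],s['contact_force'])
cv2.imwrite("pics/t2.png",cv2.resize(manip.grab_frame("top")[100:310,140:420],None,fx=2.8,fy=2.8))
E
```

```text
time: 3.8
tool_pos: [0.5981, -0.1055, 0.1766]
tool_rot: [-0.698, 0.698, -0.114, 0.114]
contact_force: [1.9, -1.5, 4.4]
gripper_width: 0.003
[ 0.59805077 -0.10546164  0.17659293] [ 1.88093297 -1.5302092   4.38884366]
```

View pics/t2.png

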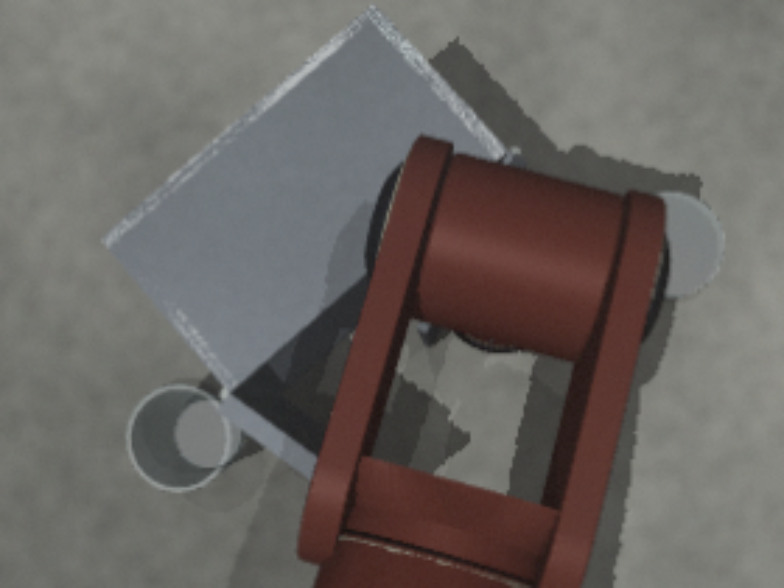

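```bash
python3 -m jog '{"offset":[[0,0,0]],"angular":[[0,0,0]],"jaw":[0]}'
python3 - <<'E'
from h import *
s=manip.state();print(s['tool_pos'],s['contact_force'],s['ft_torque'])
cv2.imwrite("pics/w2.png",manip.grab_frame("wrist"));cv2.imwrite("pics/s2.png",manip.grab_frame("scene"))
E
```

```text
time: 3.95
tool_pos: [0.5976, -0.105, 0.1761]
tool_rot: [0.698, -0.698, 0.114, -0.113]
contact_force: [0.2, 0.5, 4.7]
gripper_width: 0.001
[ 0.59757077 -0.10497975  0.17609864] [0.17472642 0.47119697 4.69888801] [ 0.05392743 -0.10925888 -0.05457899]
```

View pics/w2.png

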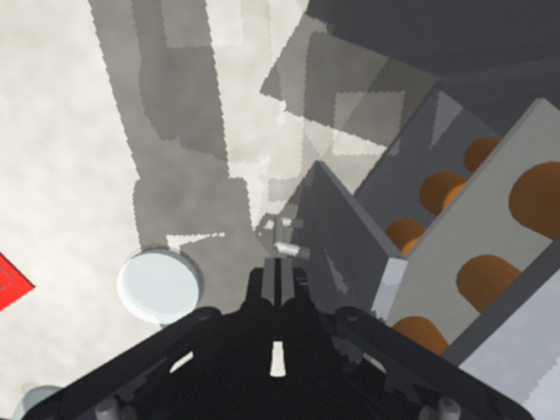

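View pics/s2.png

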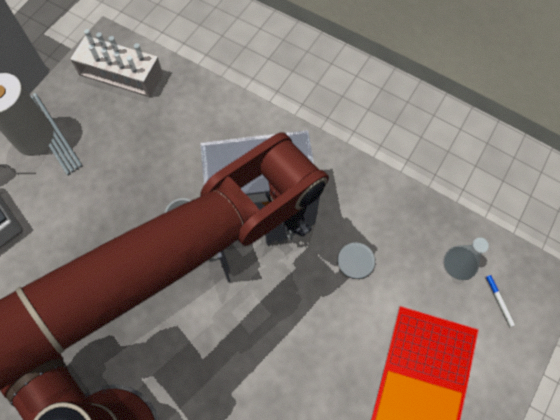

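The wrist view shows the fingers on the door's outer face, around (285,280). The gripper's right-hand knuckle, at (350,320), lies over the door's top edge. The steady 4.7 N upward force fits the knuckle resting on that edge, so I'll raise the tool about 22 mm, which still leaves about 20 mm of finger on the door.

```bash
python3 -m jog '{"offset":[[0,0,0.15],[0,0,0.15],[0,0,0.12],[0,0,0]],"angular":[[0,0,0],[0,0,0],[0,0,0],[0,0,0]],"jaw":[0,0,0,0]}'
```

```text
time: 4.45
tool_pos: [0.5984, -0.1059, 0.1985]
tool_rot: [-0.698, 0.698, -0.113, 0.114]
contact_force: [0.2, -0.2, 1.0]
gripper_width: -0.003
```

```bash
python3 -m jog '{"offset":[[0.02,0.12,0],[0.03,0.12,0],[0.03,0.12,0],[0.04,0.12,0],[0.05,0.11,0],[0.06,0.11,0],[0,0,0]],"angular":[[0,0,0],[0,0,0],[0,0,0],[0,0,0],[0,0,0],[0,0,0],[0,0,0]],"jaw":[0,0,0,0,0,0,0]}'
python3 -m jog '{"offset":[[0.03,0.05,0],[0.03,0.04,0]],"angular":[[0,0,0],[0,0,0]],"jaw":[0,0]}'
python3 - <<'E'
from h import *
s=manip.state();print(s['tool_pos'],s['contact_force'],s['ft_torque'])
cv2.imwrite("pics/w3.png",manip.grab_frame("wrist"))
E
```

```text
time: 5.15
tool_pos: [0.6097, -0.0696, 0.1972]
tool_rot: [0.698, -0.698, 0.113, -0.113]
contact_force: [0.2, 0.2, -0.6]
gripper_width: 0.001
time: 5.35
tool_pos: [0.6124, -0.0661, 0.1973]
tool_rot: [-0.698, 0.698, -0.114, 0.114]
contact_force: [-0.6, -1.4, -0.3]
gripper_width: 0.004
[ 0.61244422 -0.06611357  0.19725867] [-0.55330607 -1.41792797 -0.2801592 ] [-0.12966723  0.08848225  0.01723701]
```

View pics/w3.png

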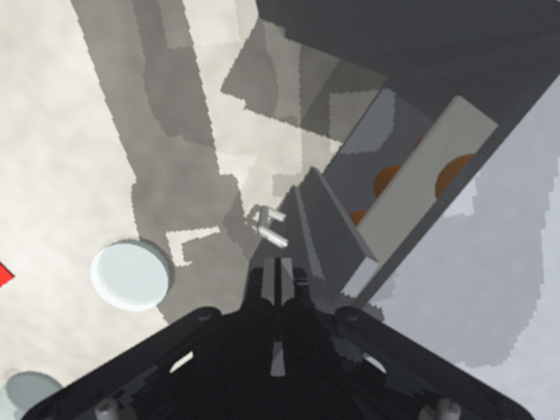

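The door still stands slightly ajar: its top edge at (375,262) to (350,290) is short of the cabinet front. I'll keep going in small steps.

```bash
python3 -m jog '{"offset":[[0.05,0.07,0],[0.06,0.06,0],[0.06,0.05,0],[0,0,0]],"angular":[[0,0,0],[0,0,0],[0,0,0],[0,0,0]],"jaw":[0,0,0,0]}'
python3 - <<'E'
from h import *
s=manip.state();print(s['tool_pos'],s['contact_force'],s['ft_torque'])
cv2.imwrite("pics/w4.png",manip.grab_frame("wrist"))
E
```

```text
time: 5.8
tool_pos: [0.6169, -0.0609, 0.1972]
tool_rot: [-0.694, 0.701, -0.118, 0.11]
contact_force: [-18.4, -12.4, 7.2]
gripper_width: -0.005
[ 0.61687897 -0.06085595  0.19720238] [-18.43338307 -12.417396     7.19688019] [-1.85505702  2.72354571  0.04978798]
```

View pics/w4.png

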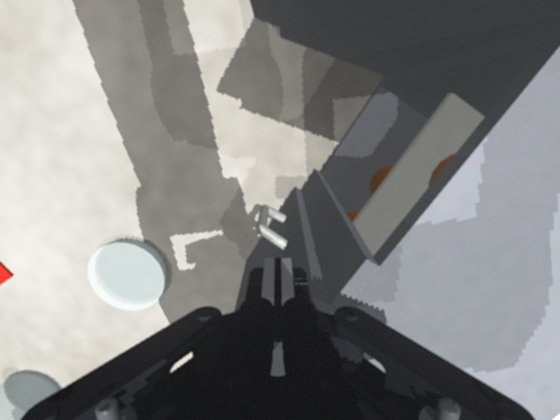

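There is now 22 N of inward resistance, and the tongue's top corner at (378,262) lies on the cabinet's front top edge, so the door is at its stop. I'll back off and lift to check.

```bash
python3 -m jog '{"offset":[[-0.06,-0.05,0],[-0.2,-0.2,0],[-0.4,-0.35,0.2],[-0.3,-0.2,0.6],[-0.6,0.2,0.8],[-0.8,0.6,0.4],[-0.8,0.9,0],[-0.6,0.9,0],[-0.4,0.9,0],[0,0.9,0],[0,0.9,0],[0,0.9,0]],"angular":[[0,0,0],[0,0,0],[0,0,0],[0,0,0],[0,0,0],[0,0,0],[0,0,0],[0,0,0],[0,0,0],[0,0,0],[0,0,0],[0,0,0]],"jaw":[0,0,0,0,0,0,0,0,0,0,0,0]}'
python3 - <<'E'
from h import *
s=manip.state();print(s['tool_pos'],s['contact_force'],s['ft_torque'])
cv2.imwrite("pics/t5.png",cv2.resize(manip.grab_frame("top")[120:310,140:420],None,fx=2.8,fy=2.8))
E
```

```text
time: 7.05
tool_pos: [0.4248, 0.2014, 0.2956]
tool_rot: [0.698, -0.697, 0.113, -0.114]
contact_force: [0.7, -1.0, -0.3]
gripper_width: -0.003
[0.4248426  0.2014101  0.29563034] [ 0.72803173 -1.00698285 -0.28869564] [0.04037526 0.00624456 0.02241096]
```

View pics/t5.png

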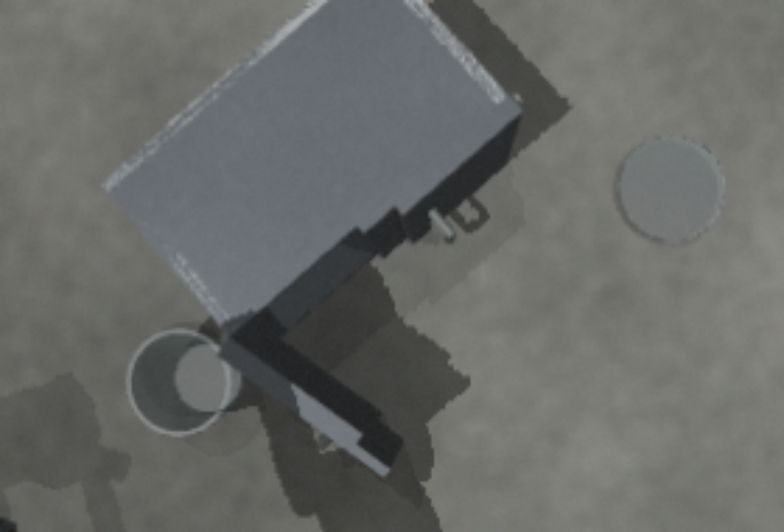

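```bash
python3 - <<'E'
from h import *
R=np.array([.7005,-.1205]);y=.685
u=lambda a:np.array([np.cos(a),np.sin(a)])
for t in(0,.05,.1,.2):
    d=u(y+np.pi/2+t);n=u(y+np.pi+t)
    P=[[*(R+.136*d+.007*n),.22],[*(R+.108*d+.015*n),.22],[*(R+.015*n),.22]]
    print(t,((proj('top',P)-[140,120])*2.8).round(0).tolist())
E
python3 -c "
import cv2;a=cv2.imread('pics/t5.png')[90:290,300:540];cv2.imwrite('pics/t5c.png',cv2.convertScaleAbs(cv2.resize(a,None,fx=3,fy=3),alpha=2))"
python3 -m jog '{"offset":[[0,-0.85,0],[0,-0.85,0],[0,-0.85,0],[0,-0.85,0],[0,0,-0.6],[0,0,-0.7],[0,0,-0.65]],"angular":[[0,0,0],[0,0,0],[0,0,0],[0,0,0],[0,0,0],[0,0,0],[0,0,0]],"jaw":[0,0,0,0,0,0,0]}'
```

```text
0 [[365.0, 231.0], [404.0, 213.0], [525.0, 109.0]]
0.05 [[372.0, 238.0], [411.0, 218.0], [526.0, 108.0]]
0.1 [[380.0, 245.0], [417.0, 223.0], [526.0, 107.0]]
0.2 [[396.0, 257.0], [431.0, 231.0], [528.0, 106.0]]
time: 7.8
tool_pos: [0.4255, 0.029, 0.1967]
tool_rot: [0.698, -0.698, 0.113, -0.115]
contact_force: [0.9, -0.5, -0.7]
gripper_width: -0.003
```

View pics/t5c.png

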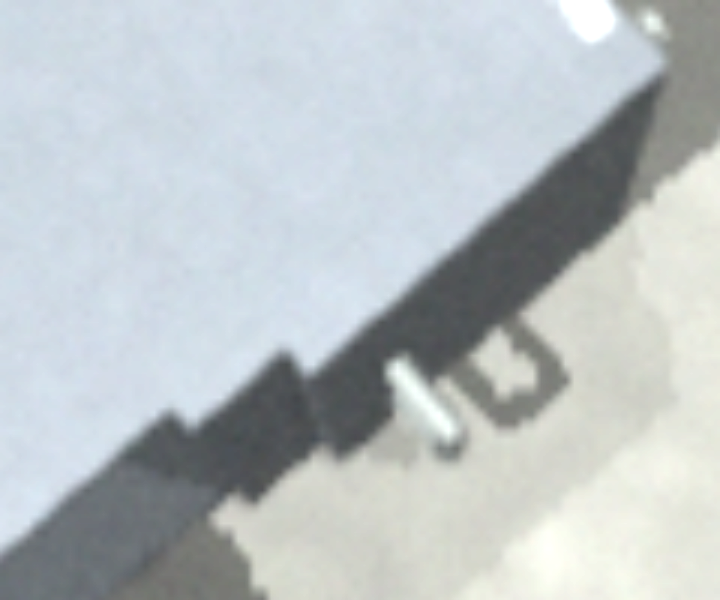

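The step corner at about (404,216) and the tongue tip at about (363,234) match the t = 0 predictions of (404,213) and (365,231), so the rebated door is shut. Now the flanged door.

```bash
python3 -m jog '{"offset":[[0.23,-0.13,0],[0.23,-0.13,0],[0.2,-0.12,0],[0.13,-0.13,0],[0.13,-0.13,0],[0.15,-0.11,0],[0.15,-0.11,0],[0.13,-0.07,0],[0.13,-0.07,0],[0.14,-0.06,0],[0.14,-0.06,0],[0,0,0]],"angular":[[0,0,0],[0,0,0],[0,0,0],[0,0,0],[0,0,0],[0,0,0],[0,0,0],[0,0,0],[0,0,0],[0,0,0],[0,0,0],[0,0,0]],"jaw":[0,0,0,0,0,0,0,0,0,0,0,0]}'
python3 - <<'E'
from h import *
s=manip.state();print(s['tool_pos'],s['contact_force'],s['ft_torque'])
cv2.imwrite("pics/w6.png",manip.grab_frame("wrist"))
cv2.imwrite("pics/t6.png",cv2.resize(manip.grab_frame("top")[120:310,140:420],None,fx=2.8,fy=2.8))
E
```

```text
time: 9.0
tool_pos: [0.5143, -0.027, 0.1977]
tool_rot: [-0.698, 0.698, -0.113, 0.114]
contact_force: [-0.8, -0.7, 0.2]
gripper_width: -0.002
[ 0.51434975 -0.02699764  0.19769868] [-0.84496873 -0.67262065  0.15538948] [-0.02514172  0.04562306  0.0441508 ]
```

View pics/w6.png

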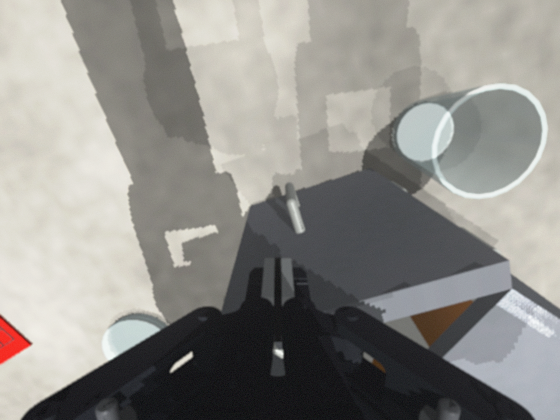

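View pics/t6.png

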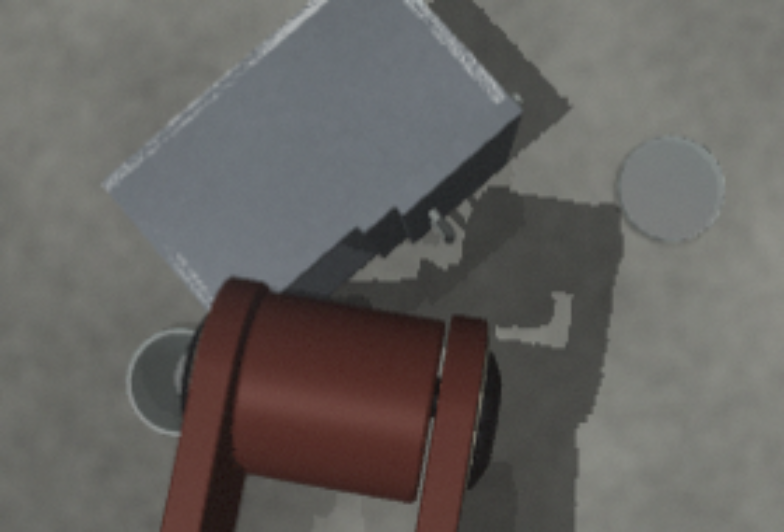

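The left door is swinging in, its top edge running from (510,270) to (370,305) in the wrist view. The right door is still shut and the beaker untouched. I continue.

```bash
python3 -m jog '{"offset":[[0.15,-0.03,0],[0.15,-0.03,0],[0.16,-0.01,0],[0.16,0,0],[0.16,0.02,0],[0.14,0.03,0],[0.08,0.03,0],[0,0,0]],"angular":[[0,0,0],[0,0,0],[0,0,0],[0,0,0],[0,0,0],[0,0,0],[0,0,0],[0,0,0]],"jaw":[0,0,0,0,0,0,0,0]}'
python3 - <<'E'
from h import *
s=manip.state();print(s['tool_pos'],s['contact_force'],s['ft_torque'])
cv2.imwrite("pics/w7.png",manip.grab_frame("wrist"))
E
```

```text
time: 9.9
tool_pos: [0.5642, -0.0259, 0.1976]
tool_rot: [0.698, -0.698, 0.113, -0.114]
contact_force: [0.2, -0.2, 0.4]
gripper_width: 0.002
[ 0.56415533 -0.02590623  0.19764492] [ 0.18306519 -0.16932629  0.37155801] [-0.01030823  0.01806632  0.03178296]
```

View pics/w7.png

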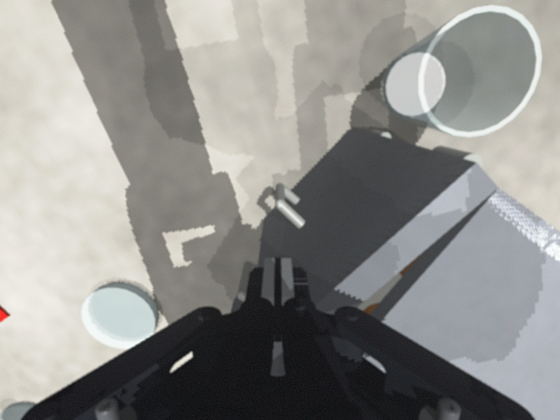

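About 0.2 rad remains, seen as a gap wedge from (490,190) to (370,310). I finish slowly with small inward steps.

```bash
python3 -m jog '{"offset":[[0.08,0.03,0],[0.08,0.03,0],[0.08,0.03,0],[0.07,0.03,0],[0,0,0]],"angular":[[0,0,0],[0,0,0],[0,0,0],[0,0,0],[0,0,0]],"jaw":[0,0,0,0,0]}'
python3 -m jog '{"offset":[[0.05,0.04,0],[0.03,0.02,0],[0,0,0]],"angular":[[0,0,0],[0,0,0],[0,0,0]],"jaw":[0,0,0]}'
```

```text
time: 10.45
tool_pos: [0.5795, -0.0198, 0.1976]
tool_rot: [0.698, -0.698, 0.113, -0.114]
contact_force: [-1.0, 0.3, -1.1]
gripper_width: -0.001
time: 10.75
tool_pos: [0.5814, -0.0185, 0.1976]
tool_rot: [-0.696, 0.699, -0.115, 0.112]
contact_force: [-8.2, -4.7, 3.1]
gripper_width: 0.004
```

```bash
python3 -m jog '{"offset":[[0.03,0.02,0],[0.02,0.02,0],[0,0,0]],"angular":[[0,0,0],[0,0,0],[0,0,0]],"jaw":[0,0,0]}'
python3 - <<'E'
from h import *
s=manip.state();print(s['tool_pos'],s['contact_force'],s['ft_torque'])
cv2.imwrite("pics/w8.png",manip.grab_frame("wrist"))
E
```

```text
time: 11.05
tool_pos: [0.5817, -0.0182, 0.1975]
tool_rot: [-0.695, 0.701, -0.117, 0.11]
contact_force: [-16.8, -10.3, 7.4]
gripper_width: 0.003
[ 0.58171584 -0.0182213   0.19753509] [-16.81717485 -10.2704202    7.4145939 ] [-1.61869591  2.51192415  0.0668925 ]
```

View pics/w8.png

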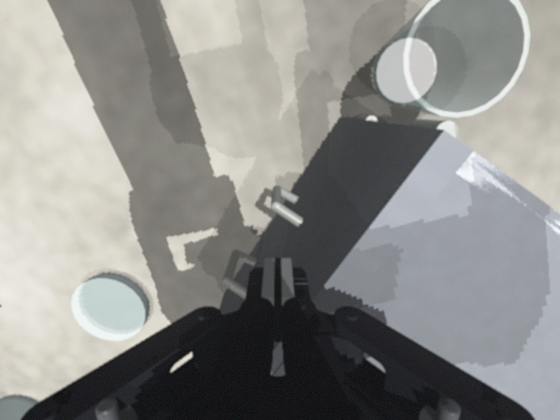

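The door is hard against its stop: 21 N resisted, the gap is gone and the front is flush. I back off straight out, lift, and clear the view for a check.

```bash
python3 -m jog '{"offset":[[-0.06,-0.05,0],[-0.2,-0.16,0],[-0.4,-0.33,0],[-0.4,-0.3,0.5],[-0.2,0,0.8],[-0.3,0.8,0.6],[-0.3,0.9,0],[-0.3,0.9,0],[-0.3,0.9,0],[-0.2,0.9,0],[-0.1,0.9,0],[0,0.9,0]],"angular":[[0,0,0],[0,0,0],[0,0,0],[0,0,0],[0,0,0],[0,0,0],[0,0,0],[0,0,0],[0,0,0],[0,0,0],[0,0,0],[0,0,0]],"jaw":[0,0,0,0,0,0,0,0,0,0,0,0]}'
python3 - <<'E'
from h import *
s=manip.state();print(s['tool_pos'],s['contact_force'],s['ft_torque'])
cv2.imwrite("pics/t9.png",cv2.convertScaleAbs(cv2.resize(manip.grab_frame("top")[120:310,160:400],None,fx=3.1,fy=3.1,interpolation=cv2.INTER_CUBIC),alpha=1.6))
R=np.array([.7005,-.1205]);y=.685
u=lambda a:np.array([np.cos(a),np.sin(a)])
L=R+.25*u(y+np.pi/2)
for t in(0,.05,.1):
    d=u(y-np.pi/2-t);n=u(y+np.pi-t)
    P=[[*(L+.139*d+.015*n),.22],[*(L+.015*n),.22]]
    d=u(y+np.pi/2+t);n=u(y+np.pi+t);P+=[[*(R+.108*d+.015*n),.22],[*(R+.015*n),.22]]
    print(t,((proj('top',P)-[160,120])*3.1).round(0).tolist())
E
```

```text
time: 12.3
tool_pos: [0.4471, 0.2531, 0.2919]
tool_rot: [0.698, -0.697, 0.113, -0.114]
contact_force: [0.7, -0.9, 0.8]
gripper_width: 0.003
[0.44713239 0.25308375 0.29186431] [ 0.73839296 -0.92830471  0.84820429] [-0.02532475 -0.04018342  0.02249774]
0 [[382.0, 239.0], [209.0, 389.0], [386.0, 236.0], [519.0, 120.0]]
0.05 [[388.0, 248.0], [208.0, 390.0], [392.0, 241.0], [520.0, 120.0]]
0.1 [[394.0, 258.0], [207.0, 390.0], [400.0, 247.0], [521.0, 119.0]]
```

View pics/t9.png

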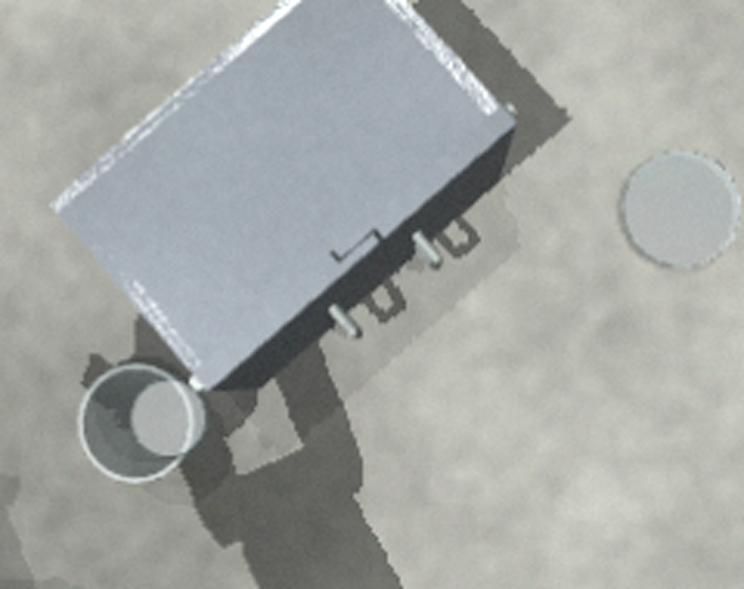

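Both doors are flush along one straight front line from (517,122) to (205,390), matching the t = 0 predictions. The lap joint shows at (335–382, 232–260). The dish is at full-image pixel (379,188) against (379,187) at the start, and the beaker has not moved. The tool is clear, so I hand in.

```bash
python3 -m jog '{"offset":[[0,0,0],[0,0,0]],"angular":[[0,0,0],[0,0,0]],"jaw":[0,0]}'; python3 -c "
from plant import manip
print(manip.job_done())"
```

```text
time: 12.55
tool_pos: [0.4479, 0.251, 0.2912]
tool_rot: [-0.698, 0.698, -0.113, 0.114]
contact_force: [-0.6, 0.5, -0.0]
gripper_width: -0.002
the job is handed in; nothing more can be done
None
```

Both cabinet doors are shut, rebated door first and flanged door over it, and I handed the job in at about 12.6 s. The hand-in gives no verdict, and I had no direct reading of the door angles; those come from the pictures.

- **How:** I pushed each door with the closed fingertips on the bare face above the pulls. The steps were small, at most about 0.1 m/s on contact. I stopped when each door resisted with about 22 N (rebated) and 21 N (flanged) at its stop.
- **Last checks:** In the top view both doors lie flush along one front line, within a few pixels of where shut doors should appear. The flange overlaps the tongue. The beaker and petri dish look unmoved, and the gripper is clear with no contact force.
- **What went wrong:** Partway through the first push, a steady force of about 4.7 N upward appeared, probably a gripper knuckle resting on the door's top edge. I raised the tool 22 mm, the force went away, and I used that height for the rest.

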